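Open up the ratchet stop of a spice rack

TASK

Make room on the spice rack: press down the orange release on its sliding stop with your fingertips and, keeping it down, push the stop back along its bar, away from the jars, until it is fully home against the black block at the other end of the bar; then let go so that the release springs up. Do not pick up, shift or knock over the jars on and around the rack.

Things in the scene. Friction and masses are not known exactly. Their poses are not given: they have to be found in the camera images.
- rack: Fixed spice rack 370 mm long. Origin on the worktop under the middle of its wooden deck (70 mm wide, top at height 12 mm, 66 mm end wall at local y +176). Local y runs along the bar: +y to the jars' end, -y to the end where the stop must go; x from bar to deck; z up. Aluminium bar at local x -55, height 28 to 44 mm, ratchet teeth of 8 mm pitch below it, a black block at each end.
- stop (a joint): Grey sliding stop on the bar: m moved along rack local -y; 0 = nearest the jars, 0.140 = fully home. Starts at 0 to 0.04. The ratchet blocks it towards -y (after up to about 10 mm of play) unless the release is down; towards the jars it clicks along freely. Sliding friction about 2 N.
- release (a joint): Orange spring-loaded pad in the stop's pocket: m pressed straight down; 0 = up, 0.010 = fully down. The ratchet is free while it is down by more than about 0.005; let go, it springs up and locks again (it may rest a few mm down on a tooth's slope). About 2.5 N to start it, 7.5 N fully down.
- pad_top (a point): Centre of the top face of the orange release pad (60 mm along the bar, 44 mm across); moves with pad and stop. Height 74 mm when up, 64 mm when fully down. The lip's inner face is 36 mm from it towards rack local -y, the jaw plate's 36 mm towards +y.
- lip (a point): Inner face (facing rack local +y) of the stop's upright finger lip, at height 80 mm, midway across its 56 mm width. Lip 10 mm thick, top at 93 mm, at the -y end of the stop's carriage (60 mm wide, 90 mm long, top at 63 mm). Pushing this face towards local -y drives the stop home.
- spice_jar_1: Spice jar with red cap, 45 mm across, 106 mm high, on the deck next to the end wall; origin at the centre of its underside. Leave alone.
- spice_jar_2: Spice jar with red cap, 45 mm across, 106 mm high, on the deck nearer the stop; origin at the centre of its underside. Leave alone.
- spice_jar_3: Spice jar with red cap, 45 mm across, 106 mm high, on the worktop behind the rack; origin at the centre of its underside. Leave alone.
- jar_1: Honey jar with black lid, 65 mm across, 86 mm high, on the worktop behind the rack; origin at the centre of its underside. Leave alone.
- home (a point): Centre of the inner face of the black block (34 mm wide, 52 mm high) at the bar's -y end, at height 36 mm: the stop's travel ends 2 mm short of this face.
- jaw (a point): Middle of the top edge (height 92 mm) of the stop's jaw plate, 8 mm thick, 118 mm wide, reaching across the deck at the carriage's +y end. Between plate and lip is an open pocket 72 mm long, whose floor is the orange release.

How it is judged:
By the outcome, as a careful person would: the job done as asked, in the order asked, and still so for the second after the job is handed in, with the robot touching nothing.
It also fails if it takes over 35 s, if anything falls off the work surface, if the arm or the gripper's body presses on something with over 40 N, if the wrist force passes 120 N, or if a joint passes its speed limit or range.

ROBOT

A 6-joint arm with a two-finger parallel gripper is mounted at the origin on the work surface; the furniture and walls round the work are solid. World frame = base frame: x ahead of the robot, y to its left, z up, the work surface at z = 0. Lengths are in mm, angles in rad, forces in N, time in s.
With the tool pointing down it reaches from about 400 to 925 mm from the base axis. Payload 3.4 kg.
Tool frame: the origin (TCP) lies at the very end of the fingers, on their centre line; the grasp point (between the pads) lies behind it (env.grip_depth is the z of the grasp point in the tool frame, in mm); z points along the fingers, y is the line along which they close (so a half turn about z gives the same grasp; the last joint's range is limited). The gripper opens to 85 mm and grips with 20 to 120 N. Pads are 22 mm wide; open, the fingers measure 114 mm over their backs; the gripper's body (76 mm by 85 mm) begins 54 mm behind the grasp point. The pads swing forward as they close: fully open they stand 13 mm farther back than shut.
Start: joints at [-1.214, 0.307, 1.506, -0, 1.328, -0.073], TCP at [240.096, -522.479, 231.305] pointing down, gripper open.
Joint ranges: [-3.12, 3.12], [-1.05, 2.28], [0.14, 2.33], [-1.42, 4.57], [0.1, 2.73], [-2.68, 2.68]. Speed limits (rad/s): [2.57, 2.57, 3.14, 3.14, 3.14, 3.14].

INTERFACE

Orientations are given as a unit quaternion [x, y, z, w].
In Python, from station import env gives the robot as it stands.
- The arm moves only by the tool move_arm, never from a script. Its argument "motion" is a list of rows, each an object of numbers: "tx", "ty", "tz": the shift along the tool's x, y, z in units of 0.3 m (1.0 is 0.3 m); "ax", "ay", "az": the turn, a rotation vector about the tool's x, y, z in units of 180 degrees (1.0 is 180 degrees); "grip": the closure, from -1 (fully open) to 1 (shut). In form: [{"tx": .., "ty": .., "tz": .., "ax": .., "ay": .., "az": .., "grip": ..}, ...]. A call has 1 to 12 rows; each row is the pose to reach, as a shift and turn from the pose commanded when the call began, along the tool's axes at that moment, turning the shorter way round; what a row does not reach only later rows make up. A row lasts 1/10 s, in which the tool goes at most 50 mm and 8.59 degrees, less where a joint would pass 70% of its speed; a pose out of reach is approached as far as the arm can. A call with a number of a shift or a turn outside -1 to 1 is refused whole. A call with a gripper value outside its range is refused whole. The fingers move at their own pace and stop on an object; "newtons" is the grip in N (left out, the last holds). Time passes only in rows, so rows that repeat a pose let the fingers close. It gives the time, the measured TCP pose, the force, the opening and the grip force at its end, in the units of the state.
- env.observe(): the state, without advancing time (a new reading comes with each control period).
- env.camera(name): name is "side" or "top"; returns the picture (480x640x3 uint8, red, green, blue); there is no depth.
- env.calibration(name): a dict with "fx", "fy", "cx", "cy" (pixels), "camera_from_world" (4x4, takes a point from world to camera coordinates). Camera axes: x right, y down, z forward; pixel columns grow to the right and rows downward; lengths in mm; the calibration is good to about 2 mm. A picture is of the moment at which its call begins. calibration takes no time and is no camera call.
- env.finish_job(): hands the job in; it is judged then, once.
The state is a dict: "time": time; "qpos": joint angles; "joint_vel": joint speeds; "joint_torque": joint torques, N m; "ee_pos": TCP position; "eef_rot": TCP orientation; "ft_force": force on the tool from outside, world axes, zero at the start; "moment": the same for the moment, N m; "finger_gap": opening from 0.0 (shut) to 1.0 (fully open); "grip_force": force on a finger pad.
Only numpy, scipy, OpenCV 4.12 (cv2) and the standard library are available. Lean on these libraries where they do the work, as an engineer would, in place of code of your own. Each camera call takes 0.05 s, during which the arm holds its last target. There are 200 camera calls.

## Working session

There is one attempt and no reset: what is moved stays moved. The work goes in short steps, Python scripts to look and compute and a tool call to move; the robot and the scene stay as the last step left them, time stands still between calls to the robot, and variables do not carry over. Pictures are saved under pics/ and viewed, at most 10 in all, crops included, and the job is handed in when it is done.

Besides the shell and the picture viewer there is one more tool, called after "Call:" as name([rows], argument=value, ...), one row to a line, values as JSON. move_arm: Moves the arm, as the interface text tells. Shifts and turns lie within -1 to 1; 1 stands for 0.3 m of shift or 180 degrees of turn. Its arguments: {"type":"object","properties":{"motion":{"type":"array","items":{"type":"object","properties":{"tx":{"type":"number"},"ty":{"type":"number"},"tz":{"type":"number"},"ax":{"type":"number"},"ay":{"type":"number"},"az":{"type":"number"},"grip":{"type":"number"}}}},"newtons":{"type":"number"}},"required":["motion"]}

```bash
mkdir -p pics
cat > h.py <<'E'
import numpy as np, cv2
from station import env
def ray(name,u,v):
    c=env.calibration(name);T=np.array(c["camera_from_world"]);R=T[:3,:3];t=T[:3,3]
    d=R.T@np.array([(u-c["cx"])/c["fx"],(v-c["cy"])/c["fy"],1.]);return -R.T@t,d
def onz(name,u,v,z):
    o,d=ray(name,u,v);return o+d*(z-o[2])/d[2]
def orange(im):
    h=cv2.cvtColor(im,cv2.COLOR_RGB2HSV);return cv2.inRange(h,(8,150,90),(22,255,255))
E
python3 - <<'E'
from h import *
for n in("top","side"):
    im=env.camera(n);cv2.imwrite(f"pics/{n}0.png",im[:,:,::-1])
    m=orange(im);k,l,s,c=cv2.connectedComponentsWithStats(m)
    for i in range(1,k):
        if s[i,4]>30:print(n,s[i],c[i],onz(n,*c[i],74))
    print(n,onz(n,320,240,0),ray(n,320,240)[0])
print(env.observe())
E
```

```text
top [386 186  23  15  99] [396.75757576 194.67676768] [740.88722901 -88.88386842  74.        ]
top [ 335  222  117   57 1919] [394.3402814  251.24960917] [634.79729173 -82.37318427  74.        ]
top [347 275  37  31 743] [364.77523553 290.14670256] [563.80318838 -27.71828127  74.        ]
top [275 280  48  24 182] [300.29120879 293.48901099] [556.97257032  88.24454598  74.        ]
top [665.49512348  52.2017982    0.        ] [528.44127721  67.42194389 912.71448994]
side [347 228  22   7  75] [358.92 230.6 ] [565.38500138 -45.41422367  74.        ]
side [ 640.8111784  -156.84613236    0.        ] [694.89714688 940.25980464 538.0957081 ]
{'time': 0.1, 'qpos': array([-1.21346325e+00,  3.07484448e-01,  1.50753654e+00, -5.77351109e-05,
        1.32841116e+00, -7.35013932e-02]), 'joint_vel': array([ 0.00088584, -0.00184937, -0.00302768,  0.00024832,  0.0005934 ,
        0.00177555]), 'joint_torque': array([ 2.19951835e-04, -4.58530605e+01, -2.52607334e+01, -8.13944871e-05,
        5.61293535e-03,  4.34211540e-05]), 'ee_pos': array([ 239.87434772, -521.88392912,  230.48337661]), 'eef_rot': array([ 9.76885393e-01,  2.13761742e-01, -1.57824922e-04, -9.06539882e-04]), 'ft_force': array([-0.44756391, -0.77850318,  0.20619358]), 'moment': array([ 0.01917289, -0.00235606,  0.05091598]), 'grip_force': 0.0, 'finger_gap': 1.003363480379941}
```

View pics/top0.png

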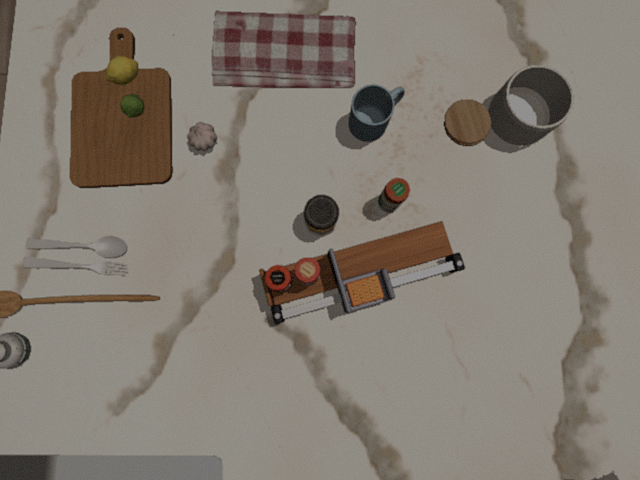

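View pics/side0.png

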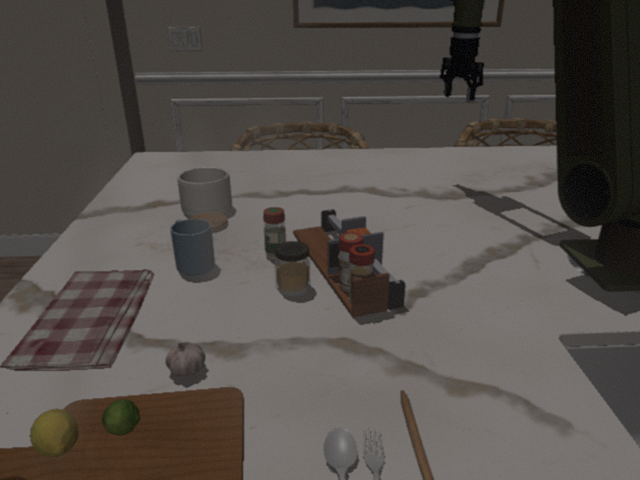

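Run:
```python
from h import *
im=cv2.imread("pics/top0.png");rgb=im[:,:,::-1].copy()
cv2.imwrite("pics/crop.png",cv2.resize(im[215:330,255:475],None,fx=3.6,fy=3.6,interpolation=cv2.INTER_CUBIC))
m=orange(rgb);k,l,s,c=cv2.connectedComponentsWithStats(m)
i=l[290,365];r=cv2.minAreaRect(np.argwhere(l==i)[:,::-1].astype(np.float32));b=cv2.boxPoints(r)
P=np.array([onz("top",*p,74)[:2] for p in b]);print(b,P.round(1),P.mean(0))
for p in((278,313),(459,262)):print(onz("top",*p,52))
```

```text
[[345.9056  283.16977]
 [377.60373 274.1132 ]
 [384.13205 296.96225]
 [352.43393 306.01883]] [[576.1   6.2]
 [592.8 -51.2]
 [551.9 -62.4]
 [535.4  -5.3]] [564.04250789 -28.19128749]
[521.96567666 129.116884    52.        ]
[ 618.35728467 -206.99791626   52.        ]
```

View pics/crop.png

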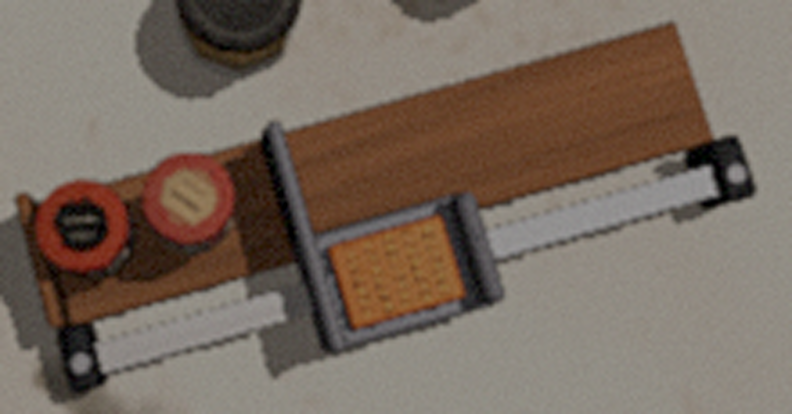

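Call:
move_arm([
  {"tx":0.85,"ty":-0.5,"tz":0.1,"az":0.048,"grip":1},
  {"tx":0.85,"ty":-0.5,"tz":0.1,"az":0.048,"grip":1},
  {"tx":0.85,"ty":-0.5,"tz":0.1,"az":0.048,"grip":1},
  {"tx":0.85,"ty":-0.5,"tz":0.1,"az":0.048,"grip":1},
  {"tx":0.85,"ty":-0.5,"tz":0.1,"az":0.048,"grip":1},
  {"tx":0.85,"ty":-0.5,"tz":0.1,"az":0.048,"grip":1},
  {"tx":0.85,"ty":-0.5,"tz":0.1,"az":0.048,"grip":1},
  {"tx":0.85,"ty":-0.5,"tz":0.1,"az":0.048,"grip":1},
  {"tx":0.85,"ty":-0.5,"tz":0.1,"az":0.048,"grip":1},
], newtons=30)

```text
invalid input at $.motion[0]: expected keys tx, ty, tz, ax, ay, az, grip
```

```bash
cat >> h.py <<'E'
from scipy.spatial.transform import Rotation as Ro
D=np.array([.2757,-.9612,0])
def rel(target):
    s=env.observe();R=Ro.from_quat(s["eef_rot"]).as_matrix();p=s["ee_pos"]
    print("t",s["time"],"pos",p.round(1),"gap",s["finger_gap"],"F",s["ft_force"].round(1))
    print("tool axes\n",R.round(3));print("shift units",(R.T@(np.array(target)-p)/300).round(4))
E
python3 -c "
from h import *
rel([566.2,-35.7,110]);print(env.grip_depth)"
```

```text
t 0.1 pos [ 239.9 -521.9  230.5] gap 1.003363480379941 F [-0.4 -0.8  0.2]
tool axes
 [[ 0.909  0.418 -0.001]
 [ 0.418 -0.909  0.002]
 [ 0.    -0.002 -1.   ]]
shift units [ 1.6651 -1.0175  0.4036]
-18.700000000000003
```

Call:
move_arm([
  {"tx":0.85,"ty":-0.5,"tz":0.1,"ax":0,"ay":0,"az":0.048,"grip":1},
  {"tx":0.85,"ty":-0.5,"tz":0.1,"ax":0,"ay":0,"az":0.048,"grip":1},
  {"tx":0.85,"ty":-0.5,"tz":0.1,"ax":0,"ay":0,"az":0.048,"grip":1},
  {"tx":0.85,"ty":-0.5,"tz":0.1,"ax":0,"ay":0,"az":0.048,"grip":1},
  {"tx":0.85,"ty":-0.5,"tz":0.1,"ax":0,"ay":0,"az":0.048,"grip":1},
  {"tx":0.85,"ty":-0.5,"tz":0.1,"ax":0,"ay":0,"az":0.048,"grip":1},
  {"tx":0.85,"ty":-0.5,"tz":0.1,"ax":0,"ay":0,"az":0.048,"grip":1},
  {"tx":0.85,"ty":-0.5,"tz":0.1,"ax":0,"ay":0,"az":0.048,"grip":1},
  {"tx":0.85,"ty":-0.5,"tz":0.1,"ax":0,"ay":0,"az":0.048,"grip":1},
], newtons=30)

```text
time: 1.0
ee_pos: [408.8, -280.4, 201.2]
eef_rot: [0.99, 0.139, -0.0, 0.0]
ft_force: [-0.1, -0.6, 0.6]
finger_gap: -0.002
grip_force: 0.0
```

```bash
python3 -c "
from h import *
rel([566.2,-35.7,110])"
```

```text
t 1.0 pos [ 408.8 -280.4  201.2] gap -0.0017499907711732822 F [-0.1 -0.6  0.6]
tool axes
 [[ 0.961  0.276 -0.   ]
 [ 0.276 -0.961 -0.001]
 [-0.001  0.    -1.   ]]
shift units [ 0.7296 -0.6392  0.3035]
```

Call:
move_arm([
  {"tx":0.73,"ty":-0.64,"tz":0.2,"ax":0,"ay":0,"az":0,"grip":1},
  {"tx":0.73,"ty":-0.64,"tz":0.2,"ax":0,"ay":0,"az":0,"grip":1},
  {"tx":0.73,"ty":-0.64,"tz":0.2,"ax":0,"ay":0,"az":0,"grip":1},
  {"tx":0.73,"ty":-0.64,"tz":0.2,"ax":0,"ay":0,"az":0,"grip":1},
  {"tx":0.73,"ty":-0.64,"tz":0.2,"ax":0,"ay":0,"az":0,"grip":1},
  {"tx":0.73,"ty":-0.64,"tz":0.2,"ax":0,"ay":0,"az":0,"grip":1},
  {"tx":0.73,"ty":-0.64,"tz":0.3,"ax":0,"ay":0,"az":0,"grip":1},
  {"tx":0.73,"ty":-0.64,"tz":0.3,"ax":0,"ay":0,"az":0,"grip":1},
  {"tx":0.73,"ty":-0.64,"tz":0.3,"ax":0,"ay":0,"az":0,"grip":1},
])

```text
time: 1.9
ee_pos: [565.6, -36.3, 110.8]
eef_rot: [0.99, 0.139, -0.001, -0.0]
ft_force: [0.8, -0.2, 0.5]
finger_gap: -0.001
grip_force: 0.0
```

```bash
python3 -c "
from h import *
rel([566.2,-35.7,76])
a=env.camera('top');b=env.camera('side')
f=lambda im,x,y,w,h:cv2.resize(im[y:y+h,x:x+w],(400,300),interpolation=cv2.INTER_CUBIC)
cv2.imwrite('pics/c1.png',np.hstack([f(a,300,230,133,100),f(b,290,170,133,100)])[:,:,::-1])"
```

```text
t 1.9 pos [565.6 -36.3 110.8] gap -0.0009176423260700722 F [ 0.8 -0.2  0.5]
tool axes
 [[ 0.962  0.274 -0.003]
 [ 0.274 -0.962 -0.   ]
 [-0.003 -0.001 -1.   ]]
shift units [ 0.0029 -0.0013  0.1161]
```

View pics/c1.png

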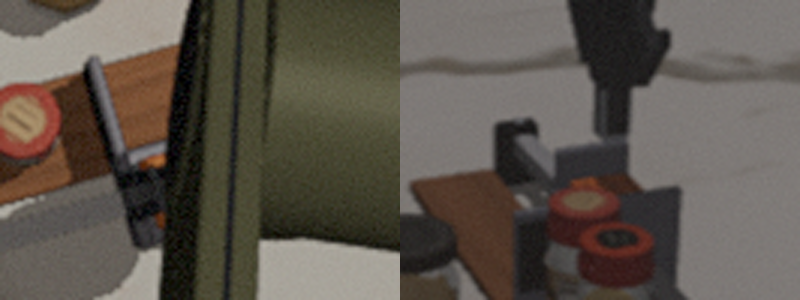

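Call:
move_arm([
  {"tx":0,"ty":0,"tz":0.1,"ax":0,"ay":0,"az":0,"grip":1},
  {"tx":0,"ty":0,"tz":0.12,"ax":0,"ay":0,"az":0,"grip":1},
  {"tx":0,"ty":0,"tz":0.13,"ax":0,"ay":0,"az":0,"grip":1},
  {"tx":0,"ty":0,"tz":0.14,"ax":0,"ay":0,"az":0,"grip":1},
  {"tx":0,"ty":0,"tz":0.15,"ax":0,"ay":0,"az":0,"grip":1},
  {"tx":0,"ty":0,"tz":0.15,"ax":0,"ay":0,"az":0,"grip":1},
  {"tx":0,"ty":0,"tz":0.15,"ax":0,"ay":0,"az":0,"grip":1},
])

```text
time: 2.7
ee_pos: [566.7, -35.3, 67.2]
eef_rot: [0.99, 0.14, 0.0, 0.001]
ft_force: [-3.7, -2.9, 5.5]
finger_gap: 0.0
grip_force: 2.7
```

Call:
move_arm([
  {"tx":0,"ty":0,"tz":0.007,"ax":0,"ay":0,"az":0,"grip":1},
  {"tx":0,"ty":0.02,"tz":0.007,"ax":0,"ay":0,"az":0,"grip":1},
  {"tx":0,"ty":0.04,"tz":0.007,"ax":0,"ay":0,"az":0,"grip":1},
  {"tx":0,"ty":0.06,"tz":0.007,"ax":0,"ay":0,"az":0,"grip":1},
  {"tx":0,"ty":0.08,"tz":0.007,"ax":0,"ay":0,"az":0,"grip":1},
  {"tx":0,"ty":0.1,"tz":0.007,"ax":0,"ay":0,"az":0,"grip":1},
])

```text
time: 3.3
ee_pos: [574.9, -62.9, 65.2]
eef_rot: [0.99, 0.14, 0.0, -0.0]
ft_force: [-2.6, 2.0, 6.2]
finger_gap: 0.001
grip_force: 3.2
```

```bash
python3 -c "
from h import *
rel([566,-36,65])
a=env.camera('top');b=env.camera('side')
f=lambda im,x,y,w,h:cv2.resize(im[y:y+h,x:x+w],(400,300),interpolation=cv2.INTER_CUBIC)
cv2.imwrite('pics/c2.png',np.hstack([f(a,300,230,133,100),f(b,290,170,133,100)])[:,:,::-1])"
```

```text
t 3.3 pos [574.9 -62.9  65.2] gap 0.0008205729292446243 F [-2.6  2.   6.2]
tool axes
 [[ 0.961  0.276  0.   ]
 [ 0.276 -0.961  0.001]
 [ 0.001 -0.001 -1.   ]]
shift units [-0.0037 -0.0944  0.0007]
```

View pics/c2.png

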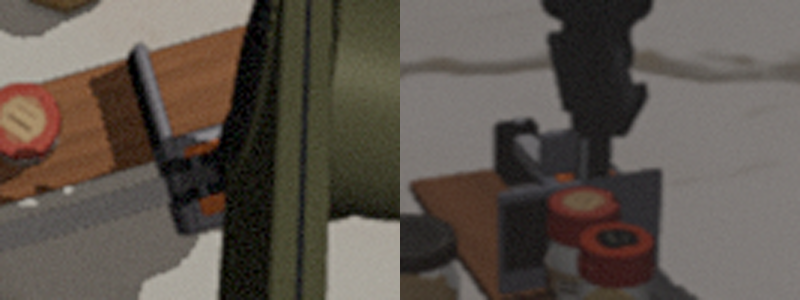

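Call:
move_arm([
  {"tx":0,"ty":0.025,"tz":0.001,"ax":0,"ay":0,"az":0,"grip":1},
  {"tx":0,"ty":0.05,"tz":0.001,"ax":0,"ay":0,"az":0,"grip":1},
  {"tx":0,"ty":0.075,"tz":0.001,"ax":0,"ay":0,"az":0,"grip":1},
  {"tx":0,"ty":0.1,"tz":0.001,"ax":0,"ay":0,"az":0,"grip":1},
  {"tx":0,"ty":0.125,"tz":0.001,"ax":0,"ay":0,"az":0,"grip":1},
  {"tx":0,"ty":0.15,"tz":0.001,"ax":0,"ay":0,"az":0,"grip":1},
  {"tx":0,"ty":0.175,"tz":0.001,"ax":0,"ay":0,"az":0,"grip":1},
  {"tx":0,"ty":0.2,"tz":0.001,"ax":0,"ay":0,"az":0,"grip":1},
  {"tx":0,"ty":0.225,"tz":0.001,"ax":0,"ay":0,"az":0,"grip":1},
  {"tx":0,"ty":0.25,"tz":0.001,"ax":0,"ay":0,"az":0,"grip":1},
  {"tx":0,"ty":0.275,"tz":0.001,"ax":0,"ay":0,"az":0,"grip":1},
  {"tx":0,"ty":0.3,"tz":0.001,"ax":0,"ay":0,"az":0,"grip":1},
])

```text
time: 4.6
ee_pos: [600.4, -149.6, 65.2]
eef_rot: [0.99, 0.14, 0.001, -0.0]
ft_force: [-2.0, 1.9, 6.5]
finger_gap: 0.003
grip_force: 3.2
```

Call:
move_arm([
  {"tx":0,"ty":0.015,"tz":0.001,"ax":0,"ay":0,"az":0,"grip":1},
  {"tx":0,"ty":0.03,"tz":0.001,"ax":0,"ay":0,"az":0,"grip":1},
  {"tx":0,"ty":0.04,"tz":0.001,"ax":0,"ay":0,"az":0,"grip":1},
  {"tx":0,"ty":0.05,"tz":0.001,"ax":0,"ay":0,"az":0,"grip":1},
  {"tx":0,"ty":0.05,"tz":0.001,"ax":0,"ay":0,"az":0,"grip":1},
])

```text
time: 5.1
ee_pos: [604.9, -163.6, 64.9]
eef_rot: [0.99, 0.139, 0.001, -0.0]
ft_force: [-1.6, 2.8, 5.9]
finger_gap: -0.003
grip_force: 3.2
```

Call:
move_arm([
  {"tx":0,"ty":0.007,"tz":0,"ax":0,"ay":0,"az":0,"grip":1},
  {"tx":0,"ty":0.014,"tz":0,"ax":0,"ay":0,"az":0,"grip":1},
  {"tx":0,"ty":0.021,"tz":0,"ax":0,"ay":0,"az":0,"grip":1},
  {"tx":0,"ty":0.021,"tz":0,"ax":0,"ay":0,"az":0,"grip":1},
])

```text
time: 5.5
ee_pos: [606.8, -169.3, 65.0]
eef_rot: [0.99, 0.139, 0.001, -0.001]
ft_force: [-0.9, 2.9, 6.3]
finger_gap: -0.001
grip_force: 3.2
```

Call:
move_arm([
  {"tx":0,"ty":0.006,"tz":0,"ax":0,"ay":0,"az":0,"grip":1},
  {"tx":0,"ty":0.012,"tz":0,"ax":0,"ay":0,"az":0,"grip":1},
  {"tx":0,"ty":0.018,"tz":0,"ax":0,"ay":0,"az":0,"grip":1},
  {"tx":0,"ty":0.018,"tz":0,"ax":0,"ay":0,"az":0,"grip":1},
])

```text
time: 5.9
ee_pos: [608.0, -173.7, 65.0]
eef_rot: [0.99, 0.139, 0.001, -0.001]
ft_force: [-1.0, 5.2, 7.8]
finger_gap: 0.0
grip_force: 4.7
```

Call:
move_arm([
  {"tx":0,"ty":0.004,"tz":0,"ax":0,"ay":0,"az":0,"grip":1},
  {"tx":0,"ty":0.008,"tz":0,"ax":0,"ay":0,"az":0,"grip":1},
  {"tx":0,"ty":0.008,"tz":0,"ax":0,"ay":0,"az":0,"grip":1},
])

```text
time: 6.2
ee_pos: [608.0, -173.8, 64.9]
eef_rot: [0.99, 0.139, 0.001, -0.003]
ft_force: [-2.1, 11.5, 9.5]
finger_gap: 0.004
grip_force: 7.8
```

```bash
python3 -c "
from h import *
rel([608,-173.7,65])
a=env.camera('top');b=env.camera('side')
f=lambda im,x,y,w,h:cv2.resize(im[y:y+h,x:x+w],(400,300),interpolation=cv2.INTER_CUBIC)
cv2.imwrite('pics/c3.png',np.hstack([f(a,370,220,120,90),f(b,310,170,120,90)])[:,:,::-1])"
```

```text
t 6.2 pos [ 608.  -173.8   64.9] gap 0.004319300026461669 F [-2.1 11.5  9.5]
tool axes
 [[ 0.961  0.276  0.001]
 [ 0.276 -0.961  0.006]
 [ 0.002 -0.006 -1.   ]]
shift units [ 0.     -0.0005 -0.0003]
```

View pics/c3.png

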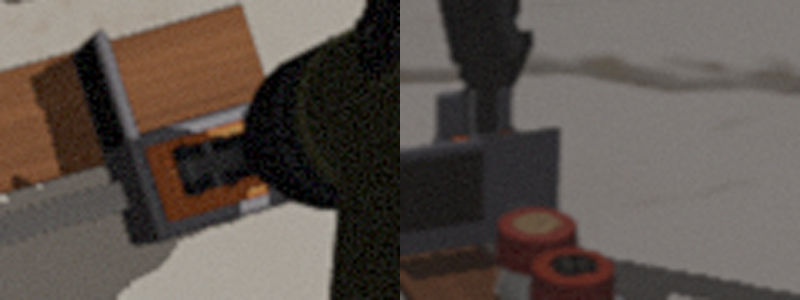

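Call:
move_arm([
  {"tx":0,"ty":-0.005,"tz":0,"ax":0,"ay":0,"az":0,"grip":1},
  {"tx":0,"ty":-0.005,"tz":-0.015,"ax":0,"ay":0,"az":0,"grip":1},
  {"tx":0,"ty":-0.005,"tz":-0.03,"ax":0,"ay":0,"az":0,"grip":1},
  {"tx":0,"ty":-0.01,"tz":-0.045,"ax":0,"ay":0,"az":0,"grip":1},
  {"tx":0,"ty":-0.02,"tz":-0.1,"ax":0,"ay":0,"az":0,"grip":1},
  {"tx":0,"ty":-0.02,"tz":-0.2,"ax":0,"ay":0,"az":0,"grip":1},
  {"tx":0,"ty":-0.02,"tz":-0.35,"ax":0,"ay":0,"az":0,"grip":1},
  {"tx":0,"ty":-0.02,"tz":-0.5,"ax":0,"ay":0,"az":0,"grip":1},
])

```text
time: 7.1
ee_pos: [606.2, -172.2, 214.7]
eef_rot: [0.99, 0.14, -0.0, -0.0]
ft_force: [1.3, -0.4, 0.3]
finger_gap: -0.001
grip_force: 0.0
```

Call:
move_arm([
  {"tx":-0.5,"ty":0.3,"tz":0,"ax":0,"ay":0,"az":0,"grip":1},
  {"tx":-0.5,"ty":0.3,"tz":0,"ax":0,"ay":0,"az":0,"grip":1},
  {"tx":-0.5,"ty":0.3,"tz":0,"ax":0,"ay":0,"az":0,"grip":1},
  {"tx":-0.5,"ty":0.3,"tz":0,"ax":0,"ay":0,"az":0,"grip":1},
  {"tx":-0.5,"ty":0.3,"tz":0,"ax":0,"ay":0,"az":0,"grip":1},
  {"tx":-0.5,"ty":0.3,"tz":0,"ax":0,"ay":0,"az":0,"grip":1},
])

```text
time: 7.7
ee_pos: [487.1, -300.7, 214.0]
eef_rot: [0.99, 0.139, 0.001, 0.0]
ft_force: [0.4, 0.7, -0.4]
finger_gap: -0.003
grip_force: 0.0
```

```bash
python3 -c "
from h import *
a=env.camera('top');b=env.camera('side')
f=lambda im,x,y,w,h:cv2.resize(im[y:y+h,x:x+w],(400,300),interpolation=cv2.INTER_CUBIC)
cv2.imwrite('pics/c4.png',np.hstack([f(a,260,190,220,165),f(b,270,170,160,120)])[:,:,::-1])
m=orange(a);k,l,s,c=cv2.connectedComponentsWithStats(m)
for i in range(1,k):
  if s[i,4]>300:print(s[i],onz('top',*c[i],74))
print(env.observe()['ee_pos'],env.observe()['time'])"
```

```text
[405 222  45  37 564] [ 655.35673295 -142.32199996   74.        ]
[ 275  239  112   65 1403] [601.32011096   9.89246688  74.        ]
[415 255  37  31 579] [ 599.71019041 -151.27622057   74.        ]
[ 487.80456233 -299.66875136  213.81895157] 7.8
```

View pics/c4.png

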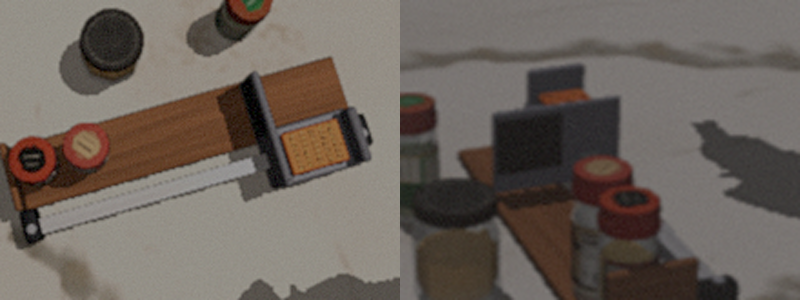

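Run:
```python
from h import *
a=env.camera('top')
cv2.imwrite('pics/c5.png',cv2.resize(a[235:305,390:480],None,fx=8,fy=8,interpolation=cv2.INTER_CUBIC)[:,:,::-1])
m=orange(a);k,l,s,c=cv2.connectedComponentsWithStats(m);i=l[270,433]
b=cv2.boxPoints(cv2.minAreaRect(np.argwhere(l==i)[:,::-1].astype(np.float32)))
P=np.array([onz("top",*p,74) for p in b]);q=P.mean(0);print(P.round(1),q,(q-[564.04,-28.19,74])@D)
c=env.calibration('top');T=np.array(c["camera_from_world"])
# expected pixels of lip outer edge at top (46 along D, z93) and block inner face edge
for nm,p in(("lip out top",q+46*D+[0,0,19]),("lip in top",q+36*D+[0,0,19])):
    x=T[:3,:3]@p+T[:3,3];print(nm,x[0]/x[2]*c["fx"]+c["cx"],x[1]/x[2]*c["fy"]+c["cy"])
```

```text
[[1127.8  687.8   74. ]
 [1146.9 -583.9   74. ]
 [ 247.2 -492.7   74. ]
 [ 243.7  588.7   74. ]] [691.41819309  49.98734638  74.        ] -40.02589750666703
lip out top 346.73956163146806 211.43843451508053
lip in top 341.4218292054287 212.88581826610525
```

View pics/c5.png

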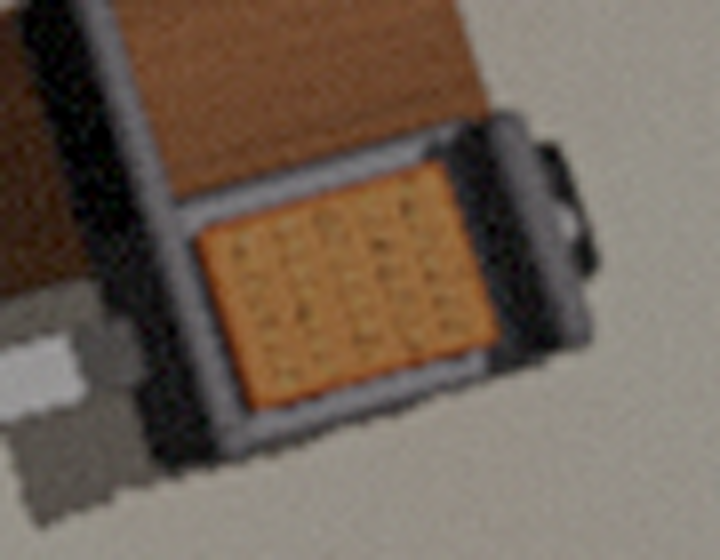

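```bash
python3 -c "
from station import env
print(env.finish_job())"
```

```text
the job is handed in; nothing more can be done
None
```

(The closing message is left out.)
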